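# Clamp the unrouted blank in the two-bay routing jig

## Task

One bay of the routing jig holds a blank board that still has to be routed; the board in the other bay already has its slots. Push the solid blank fully home against the fence at the far end of its bay, swing that bay's hold-down arm over it as far as it goes, and screw its knob down tight on the wood. Leave the slotted board and the other arm with its knob as they are.

Things in the scene. Friction and masses are not known exactly. Their poses are not given: they have to be found in the camera images.
- jig: Fixed plywood jig, base 250 (x) x 420 (y) x 18 mm, two bays side by side. Origin: centre of its underside, on the table; x points to the fence (away from the robot), y to the left bay, z up. A 20 mm high fence closes both bays with its face at x = +55 mm. A small tin (30 mm high) and a pencil lie on the base between the bays.
- bay_l (a point): Left bay: this point is on the base, 18 mm above the table, at jig x = 0, y = +85 mm, axes as the jig; a board that is home is centred over it. The bay is 96 mm wide between rails 12 mm high (jig x = -75 to +55 mm) and open towards -x.
- bay_r (a point): Right bay: this point is on the base, 18 mm above the table, at jig x = 0, y = -85 mm, axes as the jig; a board that is home is centred over it. The bay is 96 mm wide between rails 12 mm high (jig x = -75 to +55 mm) and open towards -x.
- blank_center (a point): The blank: a solid plain wooden board 110 (along the bay) x 90 x 20 mm, loose, lying flat on the jig base in one of the bays, about 15 to 35 mm short of the fence. This point is its centre, half-way up, axes along its sides (x along the bay); home, it is at jig x = 0. About 160 g.
- blank: The same blank board; origin at the centre of its underside.
- slotted_center (a point): The finished board in the other bay: same wood and outline, 110 x 90 x 20 mm, cut through by three long slots. This point is its centre, half-way up.
- swing_l (a joint): Flat steel hold-down arm, left bay: bar 24 mm wide, 14 mm thick, 56 to 70 mm above the table, turning level on a post at jig x = 0, y = +160 mm. Rad: 0 = pointing along the jig's +x (parked), grows as it swings inwards (clockwise from above) to its stop at 1.571, over the bay's middle. Stiff (0.3 N m), stays where left; starts at 0 to 0.5.
- swing_r (a joint): Flat steel hold-down arm, right bay: bar 24 mm wide, 14 mm thick, 56 to 70 mm above the table, turning level on a post at jig x = 0, y = -160 mm. Rad: 0 = pointing along the jig's +x (parked), grows as it swings inwards (counter-clockwise from above) to its stop at 1.571, over the bay's middle. Stiff (0.3 N m), stays where left; starts at 0 to 0.5.
- clamp_l: The left arm's screw: black knurled round knob, 36 mm diameter, 24 mm tall, above the arm's free end, 75 mm from the post axis, on a spindle with a 20 mm rubber foot under the arm. Origin: the knob's centre, half-way up, about 104 mm above the table when fully up; z up, on the screw's axis. At least 16 mm is free between knob and arm.
- clamp_r: The right arm's screw: black knurled round knob, 36 mm diameter, 24 mm tall, above the arm's free end, 75 mm from the post axis, on a spindle with a 20 mm rubber foot under the arm. Origin: the knob's centre, half-way up, about 104 mm above the table when fully up; z up, on the screw's axis. At least 16 mm is free between knob and arm.
- turn_l (a joint): Turn of the left arm's knob, rad: grows as it is screwed down (clockwise from above), 2 mm down per rad; 0 = fully up, thread ends at 2.9. Starts at 0 to 0.7. Over a board the foot meets the wood at about 2.2 and gets tight from there to 2.9, so several grasps are needed. Drag 0.06 N m; does not unscrew by itself.
- turn_r (a joint): Turn of the right arm's knob, rad: grows as it is screwed down (clockwise from above), 2 mm down per rad; 0 = fully up, thread ends at 2.9. Starts at 0 to 0.7. Over a board the foot meets the wood at about 2.2 and gets tight from there to 2.9, so several grasps are needed. Drag 0.06 N m; does not unscrew by itself.
Things that resemble listed ones, but are neither listed nor needed, are in the scene too. Leave any black or green look-alike of the blank alone.

How it is judged:
At the end, for the whole second after the job is handed in: The blank is within 4 mm of home at its fence, its bay's arm within 0.1 rad of the inner stop, that screw's foot presses the blank with over 10 N, all at rest; the slotted board is within 12 mm of its place, the other arm parked (below 0.6 rad) (((y of blank_center in the frame of jig above 0.05 m and x of blank_center in the frame of jig above -0.004 m and value of joint swing_l above 1.47 rad and contact force between clamp_l and blank above 10 N and value of joint swing_r below 0.6 rad) or (y of blank_center in the frame of jig below -0.05 m and x of blank_center in the frame of jig above -0.004 m and value of joint swing_r above 1.47 rad and contact force between clamp_r and blank above 10 N and value of joint swing_l below 0.6 rad)) and distance of slotted_center from where it was at the start of the episode below 0.012 m and linear speed of blank below 0.02 m/s); the robot touches nothing.
It fails at once if the slotted board is moved by more than 12 mm (distance of slotted_center from where it was at the start of the episode above 0.012 m).
It fails at once if the arm at the slotted board's bay is moved by more than 12 mm, or its knob is screwed down ((y of blank_center in the frame of jig above 0.05 m and distance of clamp_r from where it was at the start of the episode above 0.012 m) or (y of blank_center in the frame of jig above 0.05 m and value of joint turn_r above 1.2 rad) or (y of blank_center in the frame of jig below -0.05 m and distance of clamp_l from where it was at the start of the episode above 0.012 m) or (y of blank_center in the frame of jig below -0.05 m and value of joint turn_l above 1.2 rad)).
It also fails if it takes over 59 s, if anything falls off the work surface, if the arm or the gripper's body presses on something with over 40 N, if the wrist force passes 120 N, or if a joint passes its speed limit or range.

## Robot

A 7-joint arm with a two-finger parallel gripper is mounted at the origin on the work surface. World frame = base frame: x ahead of the robot, y to its left, z up, the work surface at z = 0. Lengths are in m, angles in rad, forces in N, time in s.
With the tool pointing down it reaches from about 0.35 to 0.9 m from the base axis. Payload 8.1 kg.
Tool frame: the origin (TCP) lies at the centre of the arm's flange, where the gripper is bolted on; the fingertips stand 178 mm ahead of it and the grasp point (between the pads) lies 159 mm ahead of it; z points along the fingers, y is the direction in which the jaws open and shut (so a half turn about z gives the same grasp; the last joint's range is limited). The gripper opens to 92 mm and grips with 3 to 60 N. Pads are 19 mm wide; open, the fingers measure 130 mm over their backs; the gripper's body (75 mm by 190 mm) begins 47 mm behind the grasp point.
Start: joints at [-0.103, 0.434, 0.025, 1.573, -0.012, 1.134, -0.075], TCP at [0.625, -0, 0.405] pointing down, gripper open.
Joint ranges: [-2.62, 2.62], [-0.44, 2.09], [-1.27, 1.32], [0.08, 2.57], [-1.32, 4.46], [0.12, 2], [-2.74, 2.74]. Speed limits (rad/s): [2.22, 2.22, 3.01, 3.01, 3.14, 3.14, 3.14].

## Interface

Orientations are given as a rotation vector (axis times angle).
In Python, from cell import arm gives the robot as it stands. The module is installed in compiled form; this text tells all that it offers.
- The arm moves only by the tool move_arm, never from a script. Its argument "steps" is a list of rows, each a list of 4 numbers: the shift along the tool's x, y, z in mm, then the turn about the tool's z in rad. In form: [[x, y, z, twist], ...]. A call has 1 to 20 rows; each row is the pose to reach, as a shift and turn from the pose commanded when the call began, along the tool's axes at that moment; what a row does not reach only later rows make up. A row lasts 1/8 s, in which the tool goes at most 62.5 mm and 10.7 degrees, less where a joint would pass 70% of its speed; a pose out of reach is approached as far as the arm can. A call with a gripper value outside its range is refused whole. "grip" is the finger opening in mm, from 0 to 91.8, set as the call begins (left out, the last holds). The fingers move at their own pace and stop on an object; "grip_force" is the grip in N (left out, the last holds). Time passes only in rows, so rows that repeat a pose let the fingers close. It gives the time, the measured TCP pose, the force and the opening at its end, in the units of the state.
- arm.observe(): the state, without advancing time (a new reading comes with each control period).
- arm.get_image(name): name is "scene" or "side" or "wrist"; returns the picture (384x512x3 uint8, red, green, blue); there is no depth.
- arm.camera_info(name): a dict with "mtx" (3x3 intrinsics, pixels), "pose" (4x4, takes a point from camera to world coordinates); the wrist camera has in their place "T_tool_cam" (4x4, takes a point from camera to tool coordinates, whose origin is the TCP and whose axes are the flange's). Camera axes: x right, y down, z forward; pixel columns grow to the right and rows downward; lengths in m; the calibration is good to about 2 mm. A picture is of the moment at which its call begins: read the wrist's pose just before it. camera_info takes no time and is no camera call.
- arm.sign_off(): hands the job in, once; it reports no verdict.
The state is a dict: "clock": time; "joints": joint angles; "dq": joint speeds; "joint_efforts": joint torques, N m; "position": TCP position; "ee_rot": TCP orientation; "force": force on the tool from outside, world axes, zero at the start; "ft_torque": the same for the moment, N m; "width": opening from 0.0 (shut) to 1.0 (fully open).
Only numpy, scipy, OpenCV 4.12 (cv2) and the standard library are available. Lean on these libraries where they do the work, as an engineer would, in place of code of your own. Each camera call takes 0.05 s, during which the arm holds its last target.

## Working session

There is one attempt and no reset: what is moved stays moved. The work goes in short steps, Python scripts to look and compute and a tool call to move; the robot and the scene stay as the last step left them, time stands still between calls to the robot, and variables do not carry over. Pictures are saved under pics/ and viewed, and the job is handed in when it is done.

Besides the shell and the picture viewer there is one more tool, called after "Call:" by a JSON object that holds its "fn" and its "kwargs", one argument or row to a line. move_arm: Moves the arm, as the interface text tells. Its arguments: {"type":"object","properties":{"steps":{"type":"array"},"grip":{"type":"number"},"grip_force":{"type":"number"}},"required":["steps"]}

```bash
mkdir -p pics; python3 - <<'E'
from cell import arm
import cv2,numpy as np
s=arm.observe(); print({k:np.round(v,3) for k,v in s.items()})
for n in ["scene","side","wrist"]:
    im=arm.get_image(n); cv2.imwrite(f"pics/{n}0.png",im[:,:,::-1])
    i=arm.camera_info(n); print(n,{k:np.round(v,4).tolist() for k,v in i.items()})
E
```

```text
{'clock': np.float64(0.0), 'joints': array([-0.103,  0.435,  0.025,  1.574, -0.012,  1.134, -0.075]), 'dq': array([ 0.002, -0.001, -0.002, -0.   ,  0.001, -0.   ,  0.   ]), 'joint_efforts': array([ 0.0000e+00, -6.6785e+01,  9.8500e-01, -3.1446e+01, -6.1000e-02,
        4.3000e-02,  0.0000e+00]), 'position': array([ 0.625, -0.   ,  0.404]), 'ee_rot': array([-2.221e+00, -2.221e+00,  2.000e-03]), 'force': array([ 0.588, -0.561,  0.575]), 'ft_torque': array([-0.025,  0.019, -0.041]), 'width': np.float64(1.001)}
scene {'mtx': [[354.678, 0.0, 251.8645], [0.0, 354.678, 190.6194], [0.0, 0.0, 1.0]], 'pose': [[0.6826, 0.4289, -0.5917, 0.8748], [0.7308, -0.3963, 0.5557, -0.3842], [0.0039, -0.8118, -0.584, 0.5461], [0.0, 0.0, 0.0, 1.0]]}
side {'mtx': [[421.7244, 0.0, 263.0705], [0.0, 421.7244, 191.8357], [0.0, 0.0, 1.0]], 'pose': [[0.9983, -0.0184, 0.0556, 0.3542], [-0.0562, -0.5682, 0.821, -0.8346], [0.0164, -0.8227, -0.5682, 0.715], [0.0, 0.0, 0.0, 1.0]]}
wrist {'mtx': [[307.0605, 0.0, 253.1867], [0.0, 307.0605, 192.5329], [0.0, 0.0, 1.0]], 'T_tool_cam': [[0.0005, -0.9668, -0.2554, 0.0685], [1.0, 0.0003, 0.0005, -0.0004], [-0.0004, -0.2554, 0.9668, 0.0199], [0.0, 0.0, 0.0, 1.0]]}
```

View pics/scene0.png

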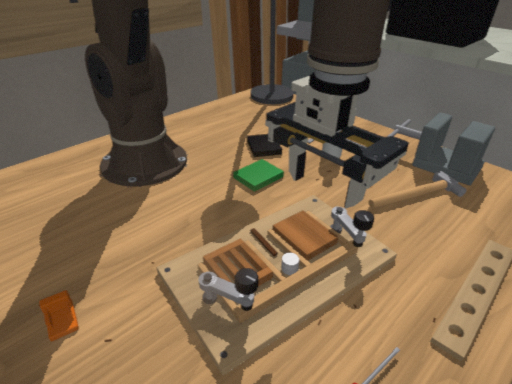

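View pics/side0.png

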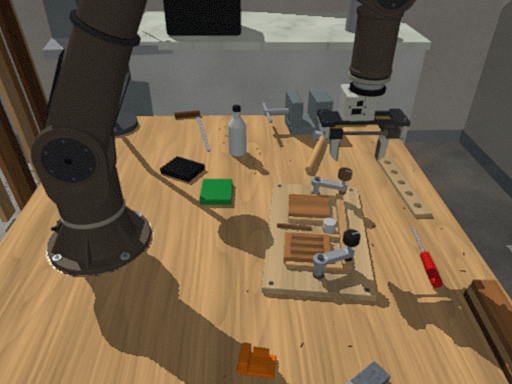

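View pics/wrist0.png

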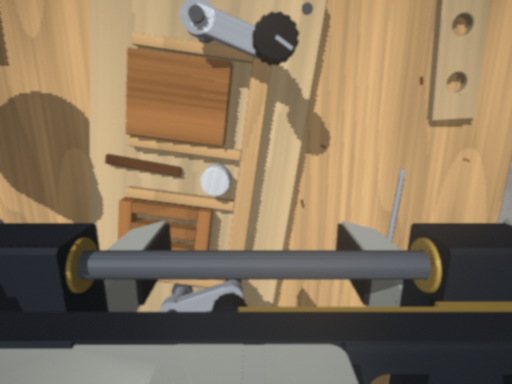

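The blank is in the left bay: scene (305,233), side (312,206), wrist (178,95). Things that could be mistaken for it:
- Slotted board: scene (240,263), side (307,248), wrist (165,220).
- Green block: scene (258,174).
- Black block: scene (264,146).

Next I'll check close crops and measure.

```bash
cat > h.py <<'E'
import numpy as np,cv2
from scipy.spatial.transform import Rotation as R
from cell import arm
def pose(n,s=None):
    i=arm.camera_info(n)
    if n!="wrist": return i["mtx"],i["pose"]
    T=np.eye(4);T[:3,:3]=R.from_rotvec(s["ee_rot"]).as_matrix();T[:3,3]=s["position"]
    return i["mtx"],T@i["T_tool_cam"]
def bp(n,uv,z,s=None):
    K,P=pose(n,s); d=P[:3,:3]@np.linalg.solve(K,[uv[0],uv[1],1]); c=P[:3,3]
    return c+d*(z-c[2])/d[2]
def pr(n,X,s=None):
    K,P=pose(n,s); p=K@(np.linalg.inv(P)@np.append(X,1))[:3]; return p[:2]/p[2]
E
python3 - <<'E'
import cv2
a=cv2.imread("pics/wrist0.png");cv2.imwrite("pics/w0c.png",cv2.resize(a[0:230,90:340],None,fx=2.6,fy=2.6,interpolation=cv2.INTER_CUBIC))
a=cv2.imread("pics/side0.png");cv2.imwrite("pics/s0c.png",cv2.resize(a[160:305,255:385],None,fx=4.1,fy=4.1,interpolation=cv2.INTER_CUBIC))
a=cv2.imread("pics/scene0.png");cv2.imwrite("pics/c0c.png",cv2.resize(a[190:370,150:400],None,fx=3.2,fy=3.2,interpolation=cv2.INTER_CUBIC))
E
```

```text
(no output)
```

View pics/w0c.png

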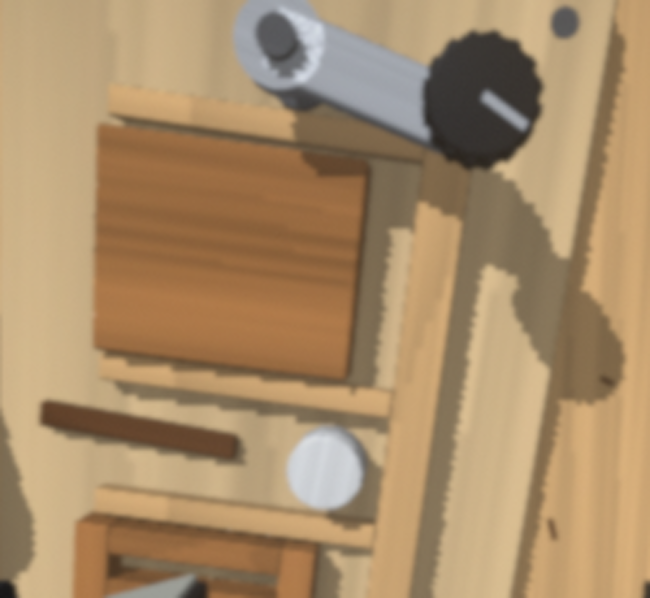

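View pics/s0c.png

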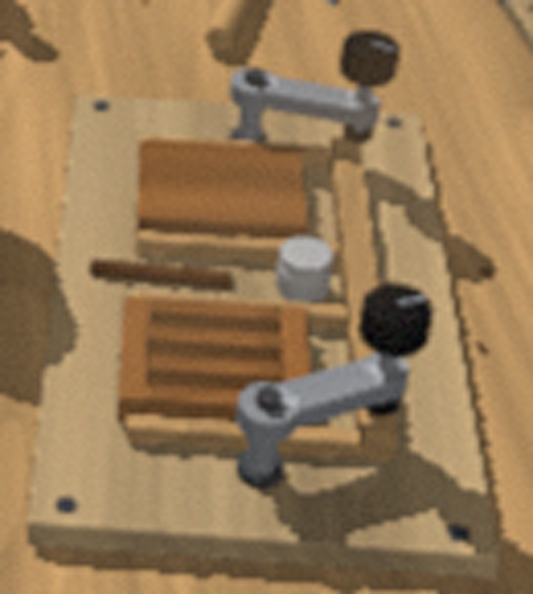

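View pics/c0c.png

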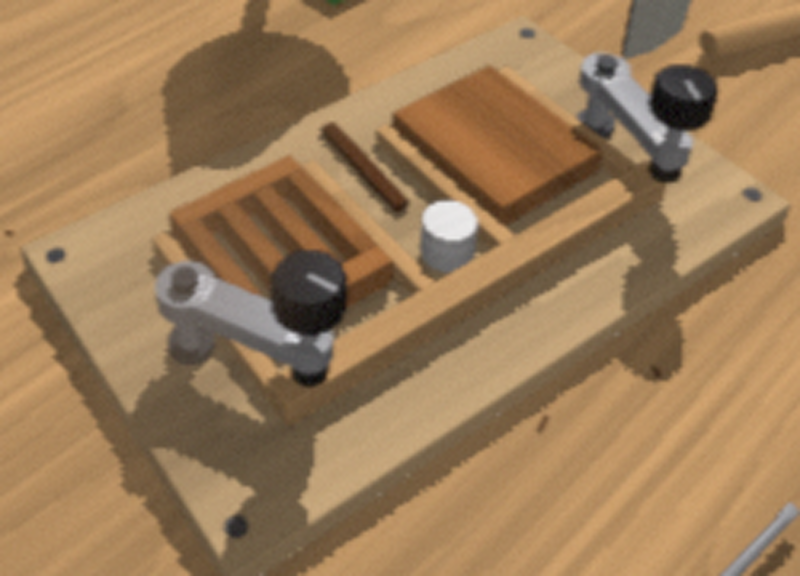

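```bash
python3 - <<'E'
from h import *
s=arm.observe()
W=lambda c,z:bp("wrist",(90+c[0]/2.6,c[1]/2.6),z,s)
S=lambda c,z:bp("side",(255+c[0]/4.1,160+c[1]/4.1),z)
C=lambda c,z:bp("scene",(150+c[0]/3.2,190+c[1]/3.2),z)
np.set_printoptions(precision=4,suppress=True)
for f,p in((S,[(101,105),(394,122),(66,505),(460,532)]),(C,[(528,33),(752,195),(55,255),(236,526)])):
    q=np.array([f(c,.018) for c in p]); print("screws",q[:,:2].tolist(),q.mean(0), "sides",np.linalg.norm(q[0]-q[1]),np.linalg.norm(q[0]-q[2]))
    print(" yaw",[float(np.arctan2(*(b-a)[[1,0]])) for a,b in((q[0],q[1]),(q[2],q[3]))],[float(np.arctan2(-(b-a)[0],(b-a)[1])) for a,b in((q[2],q[0]),(q[3],q[1]))])
q=np.array([W(c,.038) for c in [(98,125),(368,160),(348,378),(94,347)]]);print("blank W",q[:,:2].tolist(),q.mean(0),np.linalg.norm(q[0]-q[1]),np.linalg.norm(q[1]-q[2]))
print(" yaw",[float(np.arctan2(*(b-a)[[1,0]])) for a,b in((q[0],q[1]),(q[3],q[2]))])
q=np.array([C(c,.038) for c in [(490,66),(600,155),(508,213),(395,120)]]);print("blank C",q.mean(0))
print("fence",W((418,200),.038),W((370,598),.038))
print("post W",W((278,35),.074),"C",C((605,65),.074),"S",S((257,78),.074))
print("knob W",W((482,100),.113),"C",C((685,85),.113),"S",S((372,45),.113))
print("screw W",W((565,22),.018))
E
```

```text
screws [[0.47343604759654867, 0.20337552685999438], [0.6823494593986951, 0.17477752069068742], [0.42010038014213913, -0.183591178156279], [0.6289845786248824, -0.2114430401434847]] [ 0.5512 -0.0042  0.018 ] sides 0.2108617072577971 0.390625042993865
 yaw [-0.13604372366953238, -0.13255452161688078] [-0.13696714269346896, -0.13730266749039421]
screws [[0.47489578447306935, 0.2045004746749554], [0.6823741744974274, 0.17470329062218265], [0.4203415416502761, -0.1822642379465255], [0.6282258988491485, -0.21088710561858492]] [ 0.5515 -0.0035  0.018 ] sides 0.20960714325751037 0.39059327738601063
 yaw [-0.14264050241956805, -0.13682618844003597] [-0.14012834647638325, -0.13951718338331487]
blank W [[0.4939067741887836, 0.1319518168070187], [0.601438679298384, 0.11899108139931962], [0.5912705387853501, 0.03162617366607399], [0.4831173450741923, 0.04474009943741368]] [0.5424 0.0818 0.038 ] 0.10831016239858794 0.08795463708487077
 yaw [-0.1199505893560131, -0.12066419741064491]
blank C [0.5467 0.0792 0.038 ]
fence [0.6216 0.1038 0.038 ] [ 0.599  -0.0697  0.038 ]
post W [0.5732 0.1542 0.074 ] C [0.5741 0.152  0.074 ] S [0.5738 0.1498 0.074 ]
knob W [0.6421 0.1254 0.113 ] C [0.6425 0.127  0.113 ] S [0.6437 0.1276 0.113 ]
screw W [0.6817 0.1745 0.018 ]
```

Jig found at about (0.5514, -0.004), yaw -0.138. The two cameras agree, and the post falls where the description puts it. The blank is about 21 mm short at jig y ≈ 84 mm, and swing_l is about 0.25. I'll push with closed fingers from the open end.

Call:
{"fn": "move_arm", "kwargs": {
  "steps": [
    [24,-43,0,0.138],
    [47,-86,0,0.138],
    [71,-128,30,0.138],
    [94,-171,60,0.138],
    [94,-171,110,0.138],
    [94,-171,155,0.138],
    [94,-171,185,0.138],
    [94,-171,201,0.138],
    [94,-171,201,0.138],
    [94,-171,201,0.138]
  ],
  "grip": 0
}}

```text
clock: 1.4
position: [0.4543, 0.094, 0.2043]
ee_rot: [2.369, 2.063, 0.001]
force: [0.2, 0.1, -0.2]
width: 0.01
```

```bash
python3 - <<'E'
from h import *
s=arm.observe(); print({k:np.round(v,3) for k,v in s.items()})
for n in ["side","wrist"]:
    a=arm.get_image(n)[:,:,::-1]; cv2.imwrite(f"pics/{n}1.png",a if n=="wrist" else cv2.resize(a[130:310,200:400],None,fx=3.2,fy=3.2,interpolation=cv2.INTER_CUBIC))
E
```

```text
{'clock': np.float64(1.4), 'joints': array([-0.306,  0.468, -0.018,  2.161,  0.017,  0.511, -0.474]), 'dq': array([ 0.   , -0.012,  0.002, -0.003, -0.001, -0.004,  0.   ]), 'joint_efforts': array([-3.1000e-02, -5.3877e+01,  4.1600e-01, -1.6697e+01, -3.4000e-02,
        0.0000e+00, -0.0000e+00]), 'position': array([0.454, 0.094, 0.204]), 'ee_rot': array([2.369e+00, 2.063e+00, 1.000e-03]), 'force': array([ 0.201,  0.082, -0.218]), 'ft_torque': array([-0.014,  0.008,  0.039]), 'width': np.float64(0.01)}
```

View pics/side1.png

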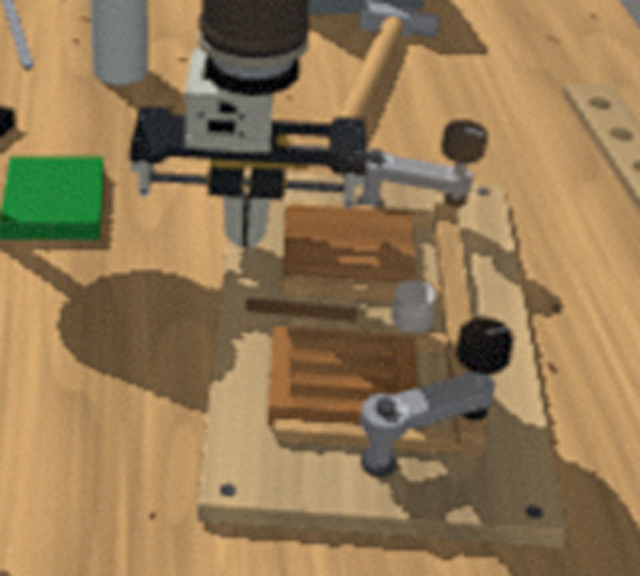

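View pics/wrist1.png

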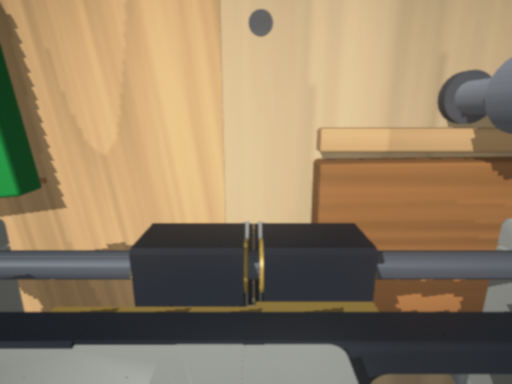

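Side view: the fingertips are in the bay at (245,240), behind the blank, and the rails guide it. In the wrist view the rail is level at (415,140), so the yaw is right. Pushing.

Call:
{"fn": "move_arm", "kwargs": {
  "steps": [
    [0,4,0,0],
    [0,8,0,0],
    [0,12,0,0],
    [0,16,0,0],
    [0,20,0,0],
    [0,23,0,0],
    [0,26,0,0],
    [0,29,0,0],
    [0,32,0,0],
    [0,34,0,0],
    [0,34,0,0]
  ]
}}

```text
clock: 2.88
position: [0.488, 0.0893, 0.2038]
ee_rot: [2.369, 2.063, 0.001]
force: [-1.2, 0.3, 1.0]
width: 0.006
```

```bash
python3 - <<'E'
from h import *
s=arm.observe(); print(s["force"],s["position"])
a=arm.get_image("side")[:,:,::-1]; cv2.imwrite("pics/side2.png",cv2.resize(a[170:280,240:380],None,fx=5,fy=5,interpolation=cv2.INTER_CUBIC))
E
```

```text
[-1.15170587  0.3201269   0.98427527] [0.48800974 0.08926684 0.20378078]
```

View pics/side2.png

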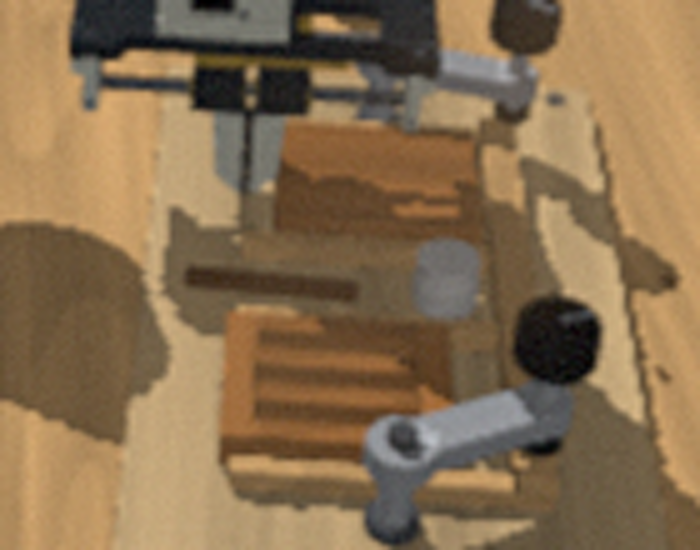

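Call:
{"fn": "move_arm", "kwargs": {
  "steps": [
    [0,1,0,0],
    [0,2,0,0],
    [0,3,0,0],
    [0,4,0,0],
    [0,4,0,0]
  ]
}}

```text
clock: 3.55
position: [0.4916, 0.0888, 0.2037]
ee_rot: [-2.369, -2.063, 0.0]
force: [-2.1, -0.6, 1.2]
width: 0.007
```

Call:
{"fn": "move_arm", "kwargs": {
  "steps": [
    [0,1,0,0],
    [0,2,0,0],
    [0,3,0,0],
    [0,3,0,0]
  ]
}}

```text
clock: 4.05
position: [0.4928, 0.0887, 0.2034]
ee_rot: [-2.366, -2.062, 0.006]
force: [-10.6, 2.5, 9.0]
width: 0.007
```

Force rose to 10 N with motion stalling, which points to fence contact. I'll press a little more, then retreat and lift to look.

Call:
{"fn": "move_arm", "kwargs": {
  "steps": [
    [0,1,0,0],
    [0,2,0,0],
    [0,2,0,0]
  ]
}}

```text
clock: 4.42
position: [0.4934, 0.0887, 0.2033]
ee_rot: [-2.364, -2.062, 0.01]
force: [-16.2, 3.4, 14.5]
width: 0.005
```

Call:
{"fn": "move_arm", "kwargs": {
  "steps": [
    [0,-8,0,0],
    [0,-20,0,0],
    [0,-20,-50,0],
    [0,-20,-110,0],
    [0,-20,-160,0],
    [0,0,-190,0],
    [0,20,-190,0],
    [0,20,-190,0]
  ],
  "grip": 60
}}

```text
clock: 5.42
position: [0.5171, 0.085, 0.394]
ee_rot: [2.37, 2.061, 0.002]
force: [-0.8, 1.1, -0.7]
width: 0.652
```

```bash
python3 - <<'E'
from h import *
s=arm.observe(); print(s["force"],s["position"],s["ee_rot"],s["joints"])
a=arm.get_image("wrist")[:,:,::-1]; cv2.imwrite("pics/wrist3.png",cv2.resize(a[0:240,150:512],None,fx=2.2,fy=2.2,interpolation=cv2.INTER_CUBIC))
a=arm.get_image("scene")[:,:,::-1]; cv2.imwrite("pics/scene3.png",cv2.resize(a[190:370,150:400],None,fx=3.2,fy=3.2,interpolation=cv2.INTER_CUBIC))
np.savez("s3.npz",position=s["position"],ee_rot=s["ee_rot"])
E
```

```text
[-0.80727906  1.05760009 -0.73065331] [0.51713666 0.08495252 0.39395174] [2.36978420e+00 2.06079471e+00 2.01826668e-03] [-2.66494271e-01  2.81766906e-01  1.94455557e-03  1.83304337e+00
 -1.40401208e-04  1.02515087e+00 -4.03809013e-01]
```

View pics/wrist3.png

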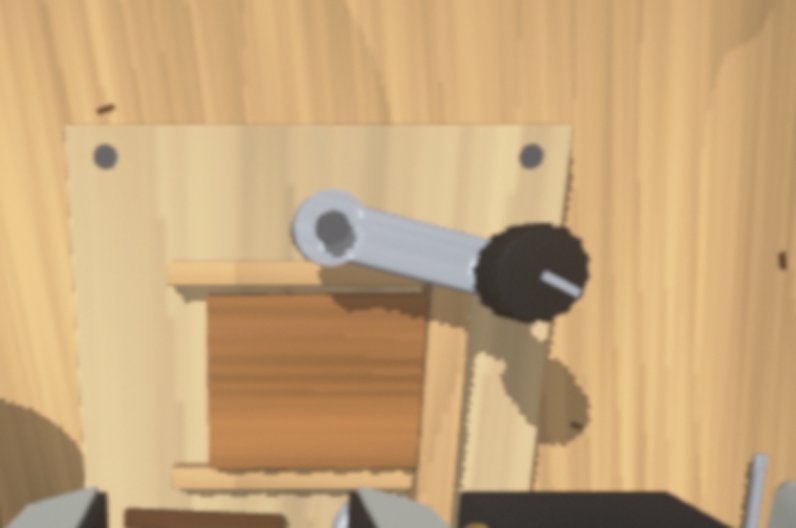

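View pics/scene3.png

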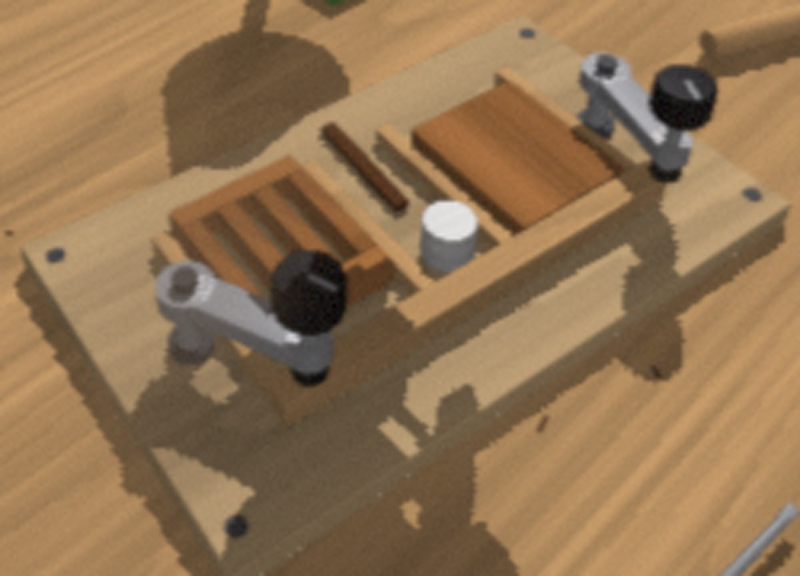

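Blank is flush with the fence along its full width (crop edge at x≈425). Refining the knob position.

```bash
python3 - <<'E'
from h import *
np.set_printoptions(precision=4,suppress=True)
s=dict(np.load("s3.npz"))
W=lambda c,z:bp("wrist",(150+c[0]/2.2,c[1]/2.2),z,s)
k=W((531,272),.115); p=W((335,230),.074); print(k,p,k-p,np.linalg.norm((k-p)[:2]),"swing",-np.arctan2((k-p)[1],(k-p)[0])-.138)
m=W((580,293),.115)-k; print("marker ang rel arm", -np.arctan2(m[1],m[0])+np.arctan2((k-p)[1],(k-p)[0]))
q=np.array([W(c,.038)[:2] for c in [(208,295),(425,293),(418,468),(209,468)]]);print(q.tolist())
R_=np.array([[np.cos(-.138),-np.sin(-.138)],[np.sin(-.138),np.cos(-.138)]])
J=lambda x:R_.T@(x[:2]-[.5514,-.004])
print("blank jig",[J(x) for x in q],np.mean([J(x) for x in q],0),"knob jig",J(k),"post",J(p))
for ph in np.linspace(.25,1.571,8):
    print(round(ph,2),R_@[.075*np.cos(ph),.160-.075*np.sin(ph)]+[.5514,-.004])
E
```

```text
[0.6383 0.1274 0.115 ] [0.5735 0.1526 0.074 ] [ 0.0649 -0.0252  0.041 ] 0.06958183202443442 swing 0.23280968487114845
marker ang rel arm 0.14764399719389937
[[0.5144731973691336, 0.13071944114301373], [0.6198806782452845, 0.11695364501208264], [0.6104481991505561, 0.027171006686423832], [0.502016046923838, 0.04239150484014512]]
blank jig [array([-0.0551,  0.1284]), array([0.0512, 0.1292]), array([0.0542, 0.039 ]), array([-0.0553,  0.0392])] [-0.0013  0.0839] knob jig [0.068  0.1421] post [0.0003 0.1582]
0.25 [0.6428 0.1261]
0.44 [0.6363 0.1136]
0.63 [0.6275 0.1025]
0.82 [0.6168 0.0933]
1.0 [0.6045 0.0862]
1.19 [0.5912 0.0816]
1.38 [0.5772 0.0796]
1.57 [0.5631 0.0802]
```

Call:
{"fn": "move_arm", "kwargs": {
  "steps": [
    [10,20,0,-0.18],
    [20,40,0,-0.36],
    [30,60,0,-0.54],
    [40,80,0,-0.72],
    [50,100,20,-0.9],
    [58,119,40,-1.08],
    [58,119,50,-1.26],
    [58,119,60,-1.32],
    [58,119,60,-1.32]
  ],
  "grip": 70
}}

```text
clock: 6.65
position: [0.6413, 0.1264, 0.3324]
ee_rot: [-0.607, -3.08, 0.002]
force: [0.1, 1.1, 0.1]
width: 0.76
```

```bash
python3 - <<'E'
from h import *
s=arm.observe(); print(s["force"],s["position"],s["ee_rot"],s["joints"],s["width"])
a=arm.get_image("scene")[:,:,::-1]; cv2.imwrite("pics/scene4.png",cv2.resize(a[100:340,200:450],None,fx=2.4,fy=2.4,interpolation=cv2.INTER_CUBIC))
a=arm.get_image("side")[:,:,::-1]; cv2.imwrite("pics/side4.png",cv2.resize(a[70:300,240:450],None,fx=2.5,fy=2.5,interpolation=cv2.INTER_CUBIC))
R_=R.from_rotvec(s["ee_rot"]).as_matrix(); print(R_.round(3))
E
```

```text
[0.09939759 1.07325228 0.05445824] [0.64128235 0.12642464 0.33238203] [-6.06528321e-01 -3.07969344e+00  1.70087336e-03] [-0.10770135  0.56041185 -0.25911517  1.56423647  0.15803387  1.04054694
  0.77249495] 0.7599656993013675
[[-0.925  0.379 -0.003]
 [ 0.379  0.925 -0.001]
 [ 0.002 -0.002 -1.   ]]
```

View pics/scene4.png

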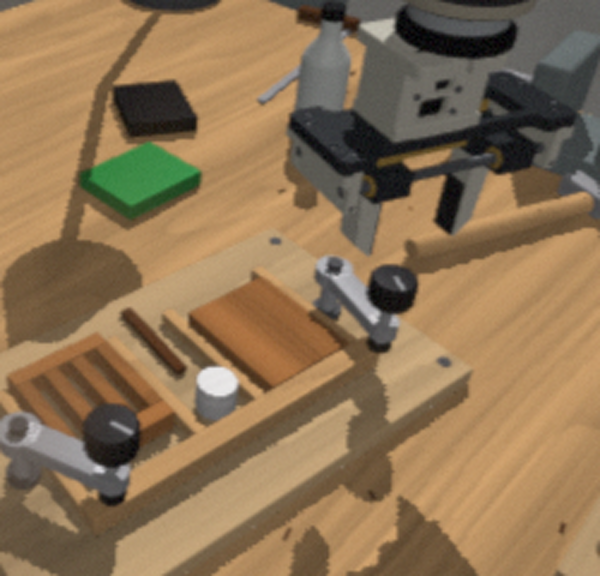

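View pics/side4.png

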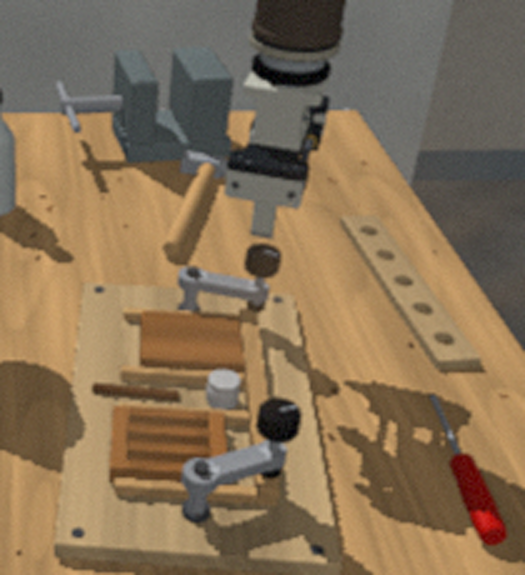

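Tool is centred over the left knob: scene crop fingers at (360,225) and (455,215), knob at (392,288). Descending around it.

Call:
{"fn": "move_arm", "kwargs": {
  "steps": [
    [0,0,20,0],
    [0,0,45,0],
    [0,0,65,0],
    [0,0,74,0],
    [0,0,74,0]
  ],
  "grip": 64
}}

```text
clock: 7.38
position: [0.6422, 0.1265, 0.2598]
ee_rot: [-0.607, -3.082, 0.0]
force: [0.6, 0.1, -0.0]
width: 0.701
```

```bash
python3 - <<'E'
from h import *
s=arm.observe(); print(s["force"],s["position"],s["width"])
a=arm.get_image("scene")[:,:,::-1]; cv2.imwrite("pics/scene5.png",cv2.resize(a[130:300,270:430],None,fx=3.4,fy=3.4,interpolation=cv2.INTER_CUBIC))
# swing plan in tool axes (rows)
c=np.array([.6413,.1264]); post=np.array([.5734,.1545]); r=.075
R0=R.from_rotvec(s["ee_rot"]).as_matrix()[:2,:2]
for d in np.arange(0,1.5,.1):
    ph=.25+d; P=np.array([.5514,-.004])+np.array([[np.cos(.138),np.sin(.138)],[-np.sin(.138),np.cos(.138)]])@[r*np.cos(ph),.160-r*np.sin(ph)]
    print(round(d,2),(R0.T@(P-s["position"][:2])*1000).round(1))
E
```

```text
[ 0.55447313  0.06248948 -0.03044128] [0.6421876  0.12648925 0.25980235] 0.7014977987309553
0.0 [-0.7 -0.1]
0.1 [-0.4 -7.6]
0.2 [  0.7 -15. ]
0.3 [  2.6 -22.3]
0.4 [  5.1 -29.3]
0.5 [  8.4 -36.1]
0.6 [ 12.3 -42.5]
0.7 [ 16.8 -48.4]
0.8 [ 21.9 -53.9]
0.9 [ 27.6 -58.9]
1.0 [ 33.7 -63.3]
1.1 [ 40.2 -67. ]
1.2 [ 47.  -70.1]
1.3 [ 54.1 -72.4]
1.4 [ 61.4 -74.1]
```

View pics/scene5.png

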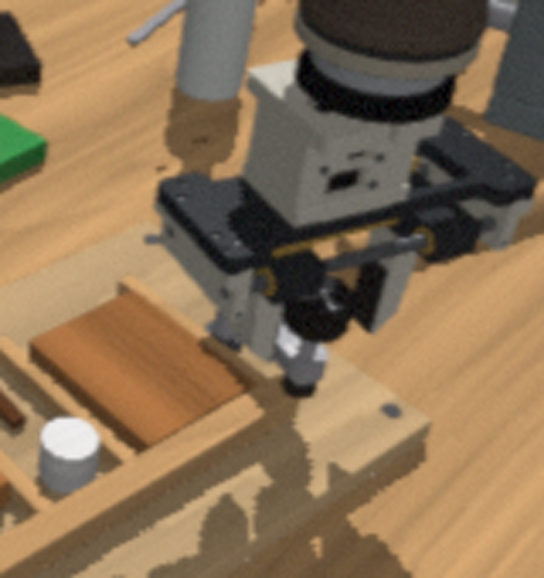

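Call:
{"fn": "move_arm", "kwargs": {
  "steps": [
    [0,0,0,0],
    [0,0,0,0],
    [0,-7.5,0,0.1],
    [1,-15,0,0.2],
    [3,-22,0,0.3],
    [5.5,-29,0,0.4],
    [9,-36,0,0.5],
    [13,-42.5,0,0.6],
    [17,-48.5,0,0.7],
    [22,-54,0,0.8],
    [28,-59,0,0.9],
    [34,-63,0,1.0],
    [40.5,-67,0,1.1],
    [47,-70,0,1.2],
    [47,-70,0,1.2]
  ],
  "grip": 46
}}

```text
clock: 9.3
position: [0.5725, 0.0793, 0.2603]
ee_rot: [2.24, 2.201, 0.001]
force: [2.1, -1.6, -0.1]
width: 0.501
```

```bash
python3 - <<'E'
from h import *
s=arm.observe(); print(s["force"],s["ft_torque"],s["position"],s["width"],s["joints"])
a=arm.get_image("scene")[:,:,::-1]; cv2.imwrite("pics/scene6.png",cv2.resize(a[130:300,230:430],None,fx=3.2,fy=3.2,interpolation=cv2.INTER_CUBIC))
a=arm.get_image("side")[:,:,::-1]; cv2.imwrite("pics/side6.png",cv2.resize(a[100:280,240:400],None,fx=3.2,fy=3.2,interpolation=cv2.INTER_CUBIC))
E
```

```text
[ 2.12235652 -1.59249565 -0.08512096] [-0.19145544 -0.30222735 -0.04486226] [0.57250968 0.07926095 0.26033168] 0.5013268317404821 [-0.27479314  0.51503554  0.06241424  1.85150673 -0.04318472  0.77497869
 -0.20735424]
```

View pics/scene6.png

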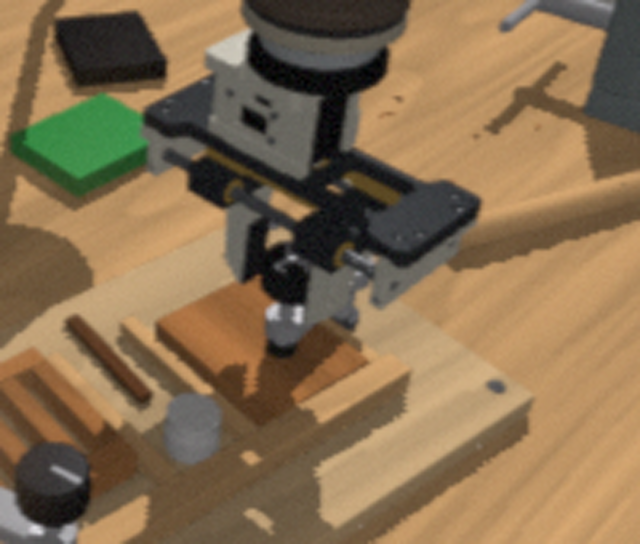

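View pics/side6.png

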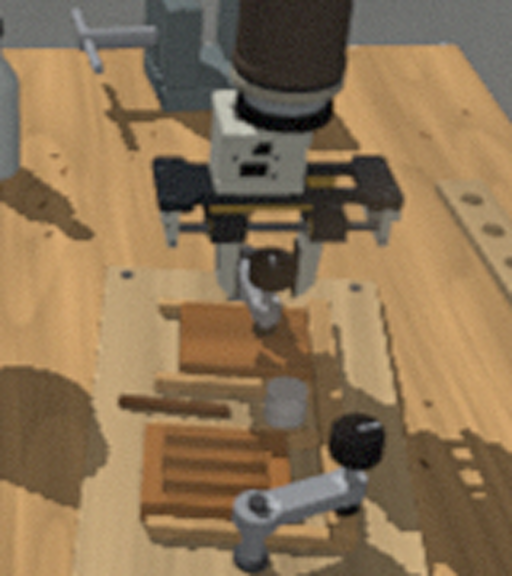

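Call:
{"fn": "move_arm", "kwargs": {
  "steps": [
    [0.5,-4,0,0.04],
    [0.5,-8,0,0.08],
    [1,-11,0,0.12],
    [1.5,-13,0,0.12],
    [1.5,-14,0,0.12],
    [1.5,-14,0,0.12]
  ]
}}

```text
clock: 10.15
position: [0.559, 0.0803, 0.2602]
ee_rot: [2.369, 2.06, 0.002]
force: [4.3, -3.5, 1.7]
width: 0.496
```

Call:
{"fn": "move_arm", "kwargs": {
  "steps": [
    [0,-1,0,0],
    [0,-2,0,0],
    [0,-3,0,0],
    [0,-4,0,0],
    [0,-4,0,0]
  ]
}}

```text
clock: 10.78
position: [0.5561, 0.0807, 0.2604]
ee_rot: [2.368, 2.059, 0.005]
force: [9.8, -5.1, -2.5]
width: 0.501
```

Call:
{"fn": "move_arm", "kwargs": {
  "steps": [
    [0,-1,0,0],
    [0,-2,0,0],
    [0,-2,0,0]
  ]
}}

```text
clock: 11.15
position: [0.5554, 0.0808, 0.2606]
ee_rot: [2.367, 2.057, 0.009]
force: [15.3, -5.4, -8.4]
width: 0.499
```

```bash
python3 - <<'E'
from h import *
s=arm.observe(); print(s["force"],s["position"],s["width"],s["joints"])
a=arm.get_image("scene")[:,:,::-1]; cv2.imwrite("pics/scene7.png",cv2.resize(a[130:300,230:430],None,fx=3.2,fy=3.2,interpolation=cv2.INTER_CUBIC))
a=arm.get_image("side")[:,:,::-1]; cv2.imwrite("pics/side7.png",cv2.resize(a[150:250,260:380],None,fx=5,fy=5,interpolation=cv2.INTER_CUBIC))
E
```

```text
[15.31003587 -5.39376423 -8.3915947 ] [0.55539625 0.0807676  0.26057493] 0.49866545296840203 [-0.30941872  0.49133265  0.09482024  1.89831216 -0.06232533  0.74697343
 -0.32047889]
```

View pics/scene7.png

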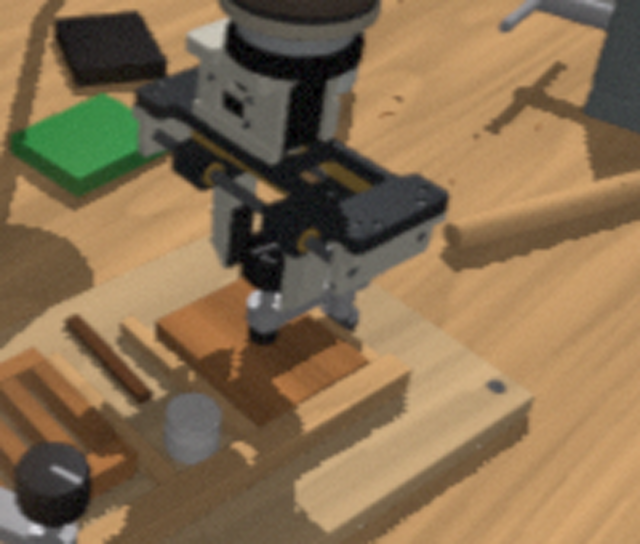

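View pics/side7.png

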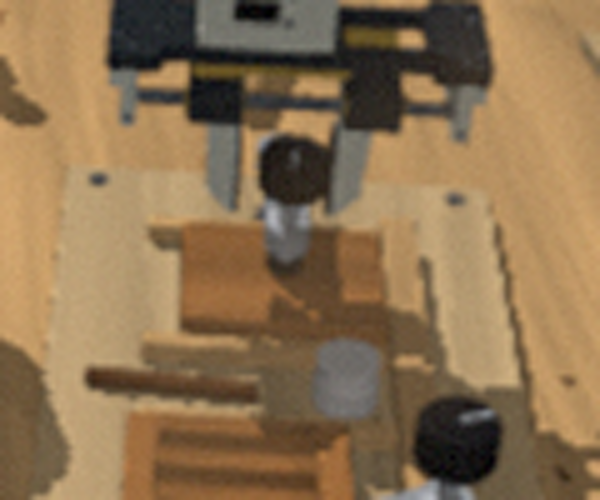

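Arm is at its stop: force climbed to 15 N with no motion. Next I recentre, open, and wind the wrist back 1.6 rad for one long screwing stroke.

Call:
{"fn": "move_arm", "kwargs": {
  "steps": [
    [0,5,0,0],
    [0,9.5,0,0],
    [0,9.5,0,-0.18],
    [0,9.5,0,-0.36],
    [0,9.5,0,-0.54],
    [0,9.5,0,-0.72],
    [0,9.5,0,-0.9],
    [0,9.5,0,-1.08],
    [0,9.5,0,-1.26],
    [0,9.5,0,-1.44],
    [0,9.5,0,-1.6],
    [0,9.5,0,-1.6],
    [0,9.5,0,-1.6]
  ],
  "grip": 64
}}

```text
clock: 12.88
position: [0.5616, 0.0808, 0.2596]
ee_rot: [-0.176, -3.136, -0.0]
force: [-0.2, -0.3, 0.6]
width: 0.698
```

```bash
python3 - <<'E'
from h import *
s=arm.observe(); print(s["force"],s["position"],s["width"],s["joints"])
a=arm.get_image("wrist")[:,:,::-1]; cv2.imwrite("pics/wrist8.png",a)
a=arm.get_image("scene")[:,:,::-1]; cv2.imwrite("pics/scene8.png",cv2.resize(a[130:300,230:430],None,fx=3.2,fy=3.2,interpolation=cv2.INTER_CUBIC))
a=arm.get_image("side")[:,:,::-1]; cv2.imwrite("pics/side8.png",cv2.resize(a[150:250,260:380],None,fx=5,fy=5,interpolation=cv2.INTER_CUBIC))
E
```

```text
[-0.23876451 -0.27209598  0.56362667] [0.5616037  0.08076101 0.25964687] 0.697966512243618 [ 1.23178727e-03  5.29141849e-01 -3.31833393e-01  1.85235771e+00
  2.31406240e-01  7.98128639e-01  1.00740844e+00]
```

View pics/scene8.png

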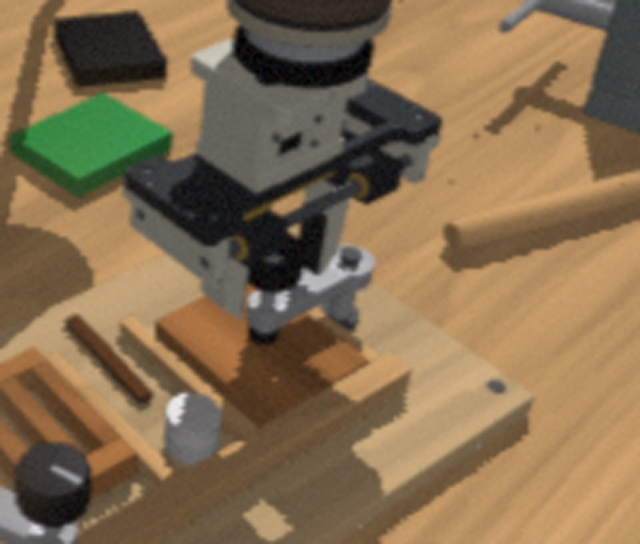

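View pics/side8.png

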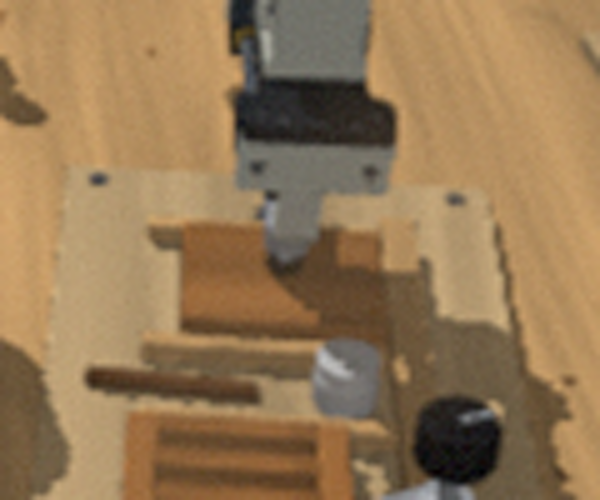

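View pics/wrist8.png

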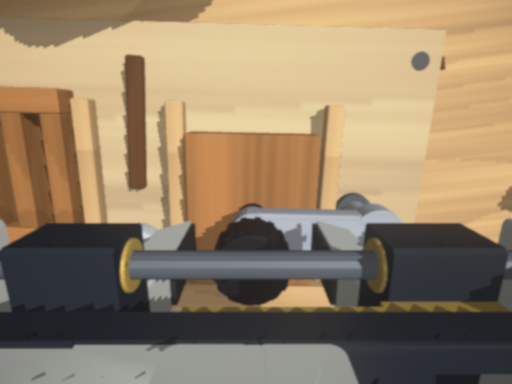

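Knob at wrist (252,262), centred between the fingers. The bar lies level in the wrist view, so the arm is across the bay. Gripping, then screwing.

Call:
{"fn": "move_arm", "kwargs": {
  "steps": [
    [0,0,0,0],
    [0,0,0,0],
    [0,0,0,0],
    [0,0,0,0],
    [0,0,0,0]
  ],
  "grip": 20,
  "grip_force": 50
}}

```text
clock: 13.65
position: [0.5617, 0.0801, 0.2597]
ee_rot: [-0.172, -3.137, 0.001]
force: [-0.3, -4.4, 1.6]
width: 0.385
```

Call:
{"fn": "move_arm", "kwargs": {
  "steps": [
    [0,0,0.3,0.15],
    [0,0,0.6,0.3],
    [0,0,0.9,0.45],
    [0,0,1.2,0.6],
    [0,0,1.5,0.75],
    [0,0,1.8,0.9],
    [0,0,2.1,1.05],
    [0,0,2.4,1.2],
    [0,0,2.4,1.2]
  ]
}}

```text
clock: 14.78
position: [0.5619, 0.0805, 0.2573]
ee_rot: [1.911, 2.492, -0.0]
force: [1.4, -3.2, -0.1]
width: 0.386
```

```bash
python3 - <<'E'
from h import *
s=arm.observe(); print(s["force"],s["ft_torque"],s["position"],s["width"],s["joints"])
a=arm.get_image("scene")[:,:,::-1]; cv2.imwrite("pics/scene9.png",cv2.resize(a[160:300,250:400],None,fx=4,fy=4,interpolation=cv2.INTER_CUBIC))
a=arm.get_image("side")[:,:,::-1]; cv2.imwrite("pics/side9.png",cv2.resize(a[150:250,260:380],None,fx=5,fy=5,interpolation=cv2.INTER_CUBIC))
E
```

```text
[ 1.42681319 -3.21571859 -0.09201938] [-0.61424514 -0.26416444 -0.05092737] [0.56193862 0.08052107 0.25733826] 0.3860074679760682 [-0.22649512  0.50666421 -0.01412237  1.87427664  0.01102168  0.76027882
  0.0157094 ]
```

View pics/scene9.png

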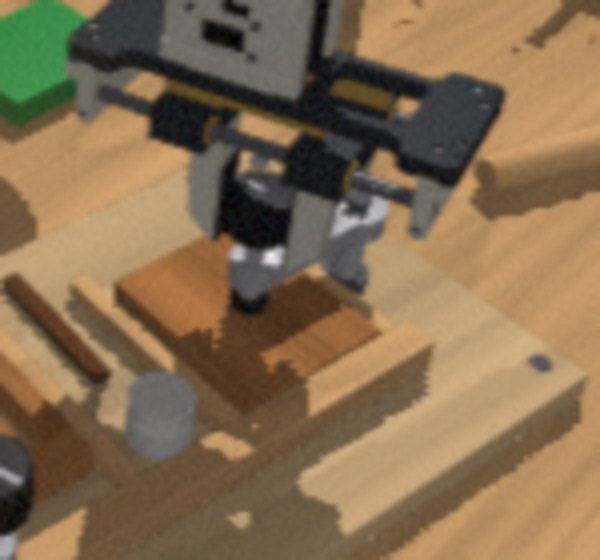

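Call:
{"fn": "move_arm", "kwargs": {
  "steps": [
    [0,0,0.3,0.15],
    [0,0,0.6,0.3],
    [0,0,0.9,0.45],
    [0,0,1.2,0.6],
    [0,0,1.5,0.75],
    [0,0,1.8,0.9],
    [0,0,1.8,0.9]
  ]
}}

```text
clock: 15.75
position: [0.5623, 0.0804, 0.2556]
ee_rot: [2.805, 1.413, 0.002]
force: [3.9, -4.5, -2.1]
width: 0.383
```

```bash
python3 - <<'E'
from h import *
s=arm.observe(); print(s["force"],s["ft_torque"],s["position"],s["width"],s["joints"],R.from_rotvec(s["ee_rot"]).as_matrix()[:2,1])
E
```

```text
[ 3.85504725 -4.53607853 -2.10854757] [-0.78953547 -0.55454284 -0.05187768] [0.56225381 0.08042445 0.25558308] 0.3829110752874592 [-0.400915    0.51399081  0.22934806  1.89077462 -0.16301765  0.75352506
 -0.71874263] [ 0.80350969 -0.5952901 ]
```

Call:
{"fn": "move_arm", "kwargs": {
  "steps": [
    [0,0,0.3,0.15],
    [0,0,0.6,0.3],
    [0,0,0.8,0.4],
    [0,0,0.8,0.4]
  ],
  "grip_force": 60
}}

```text
clock: 16.25
position: [0.5624, 0.0803, 0.2555]
ee_rot: [3.029, 0.829, 0.003]
force: [1.7, -4.9, 6.9]
width: 0.38
```

```bash
python3 - <<'E'
from h import *
s=arm.observe(); print(s["force"],s["ft_torque"],s["position"],s["width"],s["joints"][6],R.from_rotvec(s["ee_rot"]).as_matrix()[:2,1])
a=arm.get_image("scene")[:,:,::-1]; cv2.imwrite("pics/scene10.png",cv2.resize(a[160:300,250:400],None,fx=4,fy=4,interpolation=cv2.INTER_CUBIC))
a=arm.get_image("side")[:,:,::-1]; cv2.imwrite("pics/side10.png",cv2.resize(a[150:250,260:380],None,fx=5,fy=5,interpolation=cv2.INTER_CUBIC))
E
```

```text
[ 1.73136385 -4.87784874  6.85652322] [-0.90294208  0.01849759  0.10730279] [0.56236094 0.08031604 0.25548577] 0.38027242518460647 -1.0397875449088037 [ 0.5091713  -0.86066434]
```

View pics/scene10.png

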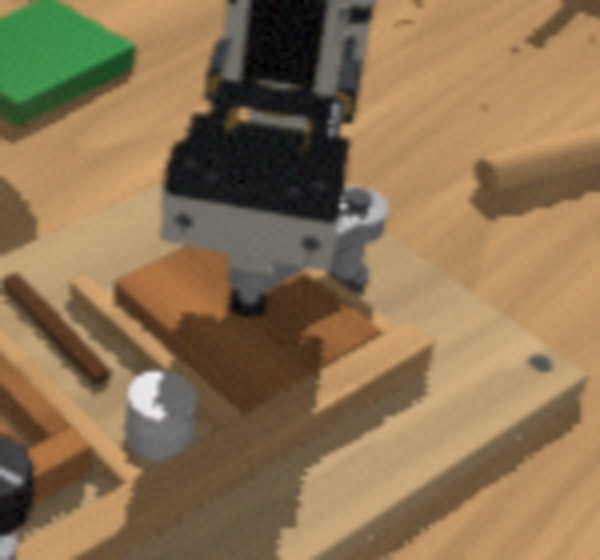

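View pics/side10.png

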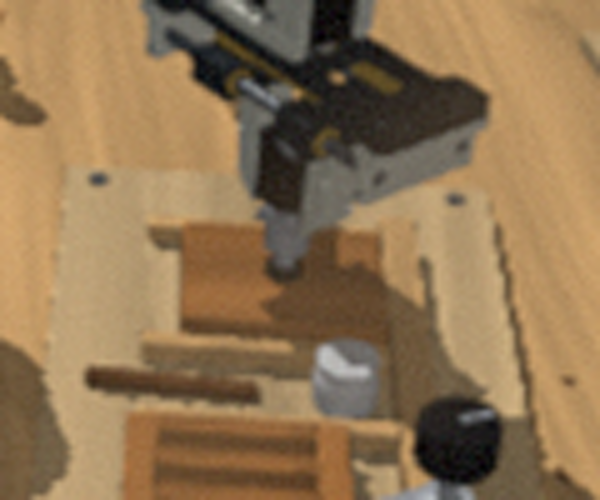

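Call:
{"fn": "move_arm", "kwargs": {
  "steps": [
    [0,0,0.2,0.12],
    [0,0,0.4,0.24],
    [0,0,0.6,0.36],
    [0,0,0.6,0.36]
  ]
}}

```text
clock: 16.85
position: [0.5629, 0.0804, 0.2554]
ee_rot: [3.129, 0.276, 0.005]
force: [1.2, -5.3, 10.4]
width: 0.38
```

```bash
python3 - <<'E'
from h import *
s=arm.observe(); print(s["force"],s["ft_torque"],s["position"],s["width"],s["joints"][6],s["joint_efforts"][6],R.from_rotvec(s["ee_rot"]).as_matrix()[:2,1])
E
```

```text
[ 1.2256383  -5.2800064  10.44032858] [-1.05872513 -0.16003958  0.88361219] [0.56287399 0.08041695 0.25540586] 0.37968716862589735 -1.326298026598677 -1.6918035596609116 [ 0.17486316 -0.98459224]
```

Torque rose sharply to 0.88 N m and the knob stopped descending, so it's tight or at the thread's end. Releasing, then checking.

Call:
{"fn": "move_arm", "kwargs": {
  "steps": [
    [0,0,-0.5,0],
    [0,0,-1,0],
    [0,0,-1,0],
    [0,0,-1,0]
  ],
  "grip": 66
}}

```text
clock: 17.35
position: [0.5616, 0.0809, 0.2549]
ee_rot: [-3.13, -0.272, 0.001]
force: [0.3, 0.1, -0.8]
width: 0.714
```

Call:
{"fn": "move_arm", "kwargs": {
  "steps": [
    [0,0,-25,0],
    [0,0,-60,0],
    [0,0,-110,0],
    [0,0,-160,0],
    [0,0,-160,-0.18],
    [0,0,-160,-0.36],
    [0,0,-160,-0.54],
    [0,0,-160,-0.72],
    [0,0,-160,-0.9],
    [0,0,-160,-1.08],
    [-40,0,-160,-1.2],
    [-40,0,-160,-1.2]
  ]
}}

```text
clock: 18.85
position: [0.5204, 0.0732, 0.415]
ee_rot: [-2.428, -1.991, 0.002]
force: [0.8, -0.3, 1.1]
width: 0.716
```

```bash
python3 - <<'E'
from h import *
s=arm.observe(); print(s["force"],s["position"],s["width"],s["ee_rot"],s["joints"][6])
np.savez("s11.npz",position=s["position"],ee_rot=s["ee_rot"])
a=arm.get_image("wrist")[:,:,::-1]; cv2.imwrite("pics/wrist11.png",a)
a=arm.get_image("scene")[:,:,::-1]; cv2.imwrite("pics/scene11.png",cv2.resize(a[170:350,160:400],None,fx=3.3,fy=3.3,interpolation=cv2.INTER_CUBIC))
a=arm.get_image("side")[:,:,::-1]; cv2.imwrite("pics/side11.png",cv2.resize(a[160:305,255:385],None,fx=4,fy=4,interpolation=cv2.INTER_CUBIC))
E
```

```text
[ 0.78471661 -0.34999798  1.050584  ] [0.52036162 0.07317465 0.41499731] 0.7162018786623168 [-2.42822367e+00 -1.99121942e+00  2.00386358e-03] -0.353719943466987
```

View pics/wrist11.png

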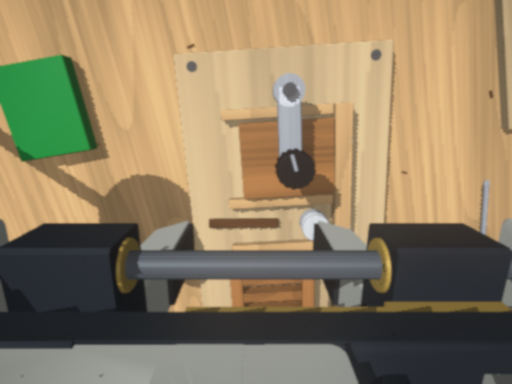

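View pics/scene11.png

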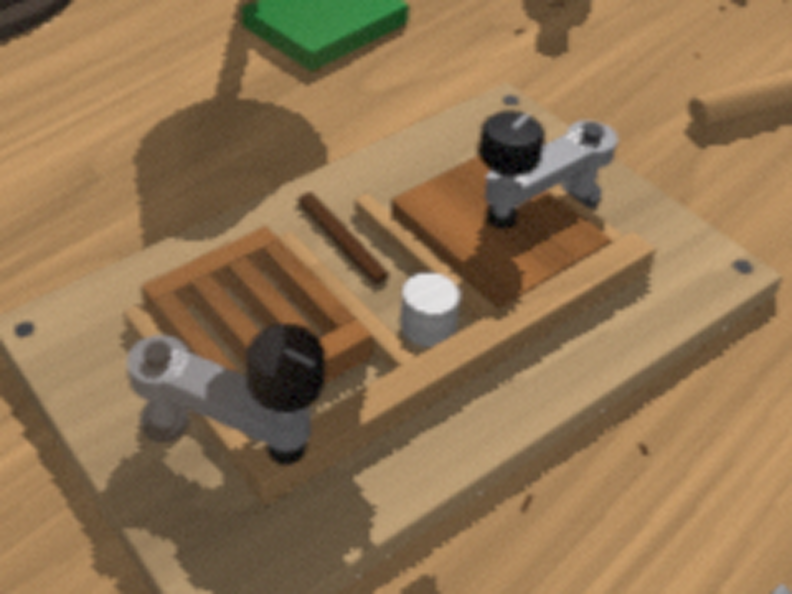

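View pics/side11.png

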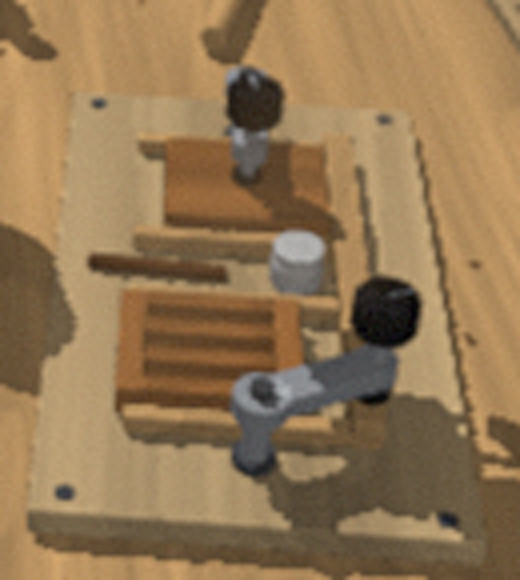

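```bash
python3 - <<'E'
import cv2
a=cv2.imread("pics/wrist11.png");cv2.imwrite("pics/w11c.png",cv2.resize(a[40:230,170:400],None,fx=3.4,fy=3.1,interpolation=cv2.INTER_CUBIC))
E
```

```text
(no output)
```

View pics/w11c.png

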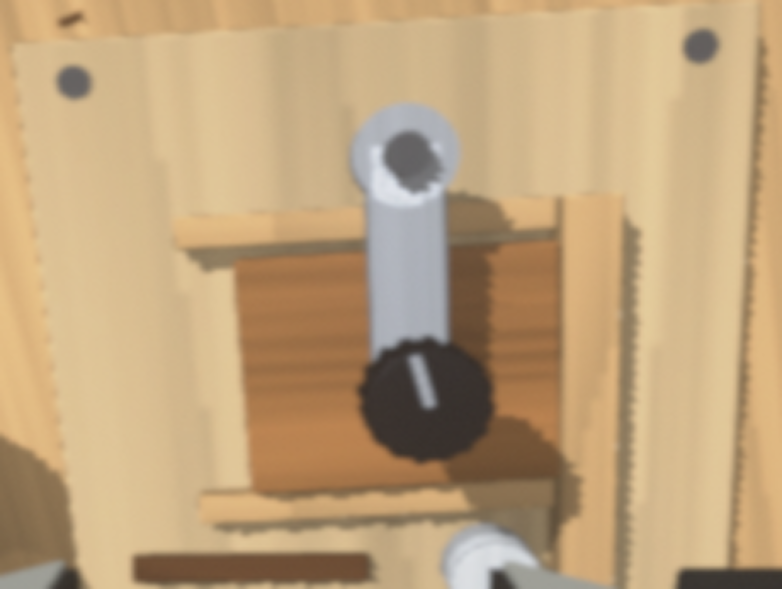

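```bash
python3 - <<'E'
from h import *
np.set_printoptions(precision=4,suppress=True)
s=dict(np.load("s11.npz"))
W=lambda c,z:bp("wrist",(170+c[0]/3.4,40+c[1]/3.1),z,s)
R_=np.array([[np.cos(.138),np.sin(.138)],[-np.sin(.138),np.cos(.138)]])
J=lambda x:R_.T@(x[:2]-[.5514,-.004])
k=J(W((427,398),.111));p=J(W((409,156),.074));m=J(W((415,357),.111))-k
d=k-p; print("post",p,"knob",k,"swing",-np.arctan2(d[1],d[0]))
print("marker cw rel arm",(np.arctan2(d[1],d[0])-np.arctan2(m[1],m[0]))%(2*np.pi))
print("rear edge x",J(W((236,262),.038)),J(W((253,490),.038)),"front",J(W((558,243),.038)),J(W((557,480),.038)))
E
```

```text
post [-0.0002  0.1586] knob [-0.0015  0.0867] swing 1.588903142869542
marker cw rel arm 2.891983318647605
rear edge x [-0.0548  0.1271] [-0.0548  0.0401] front [0.0526 0.1276] [0.053  0.0378]
```

```bash
python3 - <<'E'
from cell import arm
print(arm.sign_off())
E
```

```text
the job is handed in; nothing more can be done
None
```

I handed the job in at about 19 s of the 59 s allowed. I pushed the blank in the left bay home, swung its arm to the stop, and screwed the knob down in one long grasp. Then I released the knob and raised the arm clear.

**Last checks, from the wrist picture:**
- **Blank:** its rear edge is at jig x = -54.8 mm at both corners (home is -55 mm). Its front edge measured 52.6 to 53 mm instead of the fence's 55 mm. That is within calibration error, and no gap shows at the fence.
- **Hold-down arm:** swing_l measured about 1.59 rad, against the stop at 1.571.
- **Knob:** its marker stands 2.89 rad clockwise from the arm, against the thread end at 2.9. This assumes the marker lines up with the arm at zero turn. Torque reached 0.88 N m at the end of the stroke.
- **Slotted board and right arm:** I never touched them, and they look unchanged in the last pictures.

I couldn't measure the foot's press on the wood directly. I judged it tight from the knob ceasing to descend, the rise in torque and the marker angle.

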